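Clear the bonsai bench: pots, tools and wedge each to its own home

ROBOT

A 6-joint arm with a two-finger parallel gripper is mounted at the origin on the work surface. World frame = base frame: x ahead of the robot, y to its left, z up, the work surface at z = 0. Lengths are in m, angles in rad, forces in N, time in s.
With the tool pointing down it reaches from about 0.2 to 0.875 m from the base axis. Payload 3.4 kg.
Tool frame: the origin (TCP) lies midway between the tips of the shut fingers; the grasp point (between the pads) lies 19 mm behind it (grasp_offset is the distance from the TCP to the grasp point, in m); z points along the fingers, y is the line along which they close (so a half turn about z gives the same grasp; the last joint's range is limited). The gripper opens to 94 mm and grips with 3 to 60 N. Pads are 16 mm wide; open, the fingers measure 119 mm over their backs; the gripper's body (75 mm by 177 mm) begins 78 mm behind the grasp point.
Start: joints at [1.07, 0.276, 1.505, -0, 1.361, -0.121], TCP at [0.213, 0.534, 0.205] pointing down, gripper open.
Joint ranges: [-2.89, 2.89], [-0.75, 2.08], [0.22, 2.7], [-1.18, 4.32], [0.11, 2.71], [-2.7, 2.7]. Speed limits (rad/s): [2.57, 2.57, 3.14, 3.14, 3.14, 3.14].

INTERFACE

Orientations are given as [roll, pitch, yaw] about the fixed x, y, z axes, in that order (R = Rz(yaw) Ry(pitch) Rx(roll)).
In Python, from station import read_state, camera, finish_job, grasp_offset gives the robot as it stands.
- The arm moves only by the shell command python3 -m creep 'ROWS' [OPENING] [FORCE]. ROWS is JSON, a list of rows, each a list of 2 entries, a list of its own where there are three numbers: the shift along the tool's x, y, z in units of 25 mm (1.0 is 25 mm), then the turn about the tool's z in units of 8 degrees (1.0 is 8 degrees). In form: [[[dx, dy, dz], yaw], ...]. A call has 1 to 12 rows; each row is the pose to reach, as a shift and turn from the pose commanded when the call began, along the tool's axes at that moment; what a row does not reach only later rows make up. A row lasts 1/10 s, in which the tool goes at most 50 mm and 8.59 degrees, less where a joint would pass 70% of its speed; a pose out of reach is approached as far as the arm can. A call with a gripper value outside its range is refused whole. OPENING is the closure, from -1 (fully open) to 1 (shut), set as the call begins (- or left out, the last holds). The fingers move at their own pace and stop on an object; FORCE is the grip in N (left out, the last holds). Time passes only in rows, so rows that repeat a pose let the fingers close. It gives the time, the measured TCP pose, the force, the opening and the grip force at its end, in the units of the state.
- read_state(): the state, without advancing time (a new reading comes with each control period).
- camera(name): name is "side" or "top" or "wrist"; returns a dict with "color" (420x560x3 uint8, red, green, blue), "fx", "fy", "cx", "cy" (pixels), "k1" (the pictures are not rectified: a ray, as slopes to the right and down, at radius r is drawn at 1 + k1 r^2 times it, then the intrinsics apply), "T" (4x4, takes a point from camera to world coordinates). Camera axes: x right, y up, looking along -z (the intrinsics and any distortion apply to the point x, -y, -z); pixel columns grow to the right and rows downward; lengths in m; the calibration is good to about 2 mm. A picture is of the moment at which its call begins. There is no depth.
- finish_job(): hands the job in; it is judged then, once.
The state is a dict: "t": time; "qpos": joint angles; "joint_velocities": joint speeds; "joint_torque": joint torques, N m; "ee_pos": TCP position; "eef_rot": TCP orientation; "contact_force": force on the tool from outside, world axes, zero at the start; "ft_torque": the same for the moment, N m; "grip_width": finger opening in m; "grip_force": force on a finger pad.
Only numpy, scipy, OpenCV 4.12 (cv2) and the standard library are available. Lean on these libraries where they do the work, as an engineer would, in place of code of your own. Each camera call takes 0.05 s, during which the arm holds its last target. There are 200 camera calls.

TASK

Class is over: put the five things lying loose on the bench away where they belong. The cutter and the root rake go lying flat in the empty near trough of the yellow tool tote, the two little clay pots go upright and side by side on the floor of the slatted wooden crate, and the loose wooden wedge goes flat on the bottom of the grey box, beside the two wedges already there. Set the pots down gently, never drop them, and leave the drinking cup and the paste jar standing where they are.

Things in the scene. Friction and masses are not known exactly. Their poses are not given: they have to be found in the camera images.
- round_pot: small round pot of brown unglazed clay, empty, nearly straight sided: 51 mm across the foot, 58 mm across the rim, 44 mm high, wall 4 mm, about 140 g. Stands upright on the bench. Origin: centre of its underside, z up. Grip it across its outside.
- rect_pot: small rectangular pot of brown unglazed clay, empty, on four low feet: 76 mm along x, 50 mm along y (53 mm over the rim), 36 mm high, wall 5 mm, about 170 g. Stands upright on the bench. Origin: centre of its underside, z up. Grip it across its 50 mm.
- wedge: loose pale wooden wedge lying flat: 100 mm long along x, 36 mm wide along y with upright parallel sides, 28 mm high at the thick end (-x) tapering to 6 mm at the thin end (+x), 60 g. Origin: on its underside below the balance point, 39 mm from the thick end, 61 mm from the thin end; it is 19 mm high there. z up. Grip it across its width (along y).
- cutter: closed branch cutter of dark steel, like stout pliers, rigid, lying flat: 165 mm long, 13 mm thick, 150 g. x runs along it: jaw tips at +95 mm, round pivot (25 mm across) at +55 mm, handle ends at -70 mm. From x = -24 to +18 mm the two handles are parallel, 45 mm over both: grip there across both (along y). Origin: on its underside at the balance point; z up.
- rake: small root rake lying on the bench, 160 mm long, 90 g: round dark wooden handle 18 mm thick from x = -70 to +20 mm, then steel ferrule, shank and three tines (39 mm wide over all) ending at x = +90 mm, points bent down onto the bench. Origin: on its underside below the handle's axis, near the balance point; x along the handle, z up. Grip the handle across (along y).
- tool_tote: yellow plastic tool tote with two troughs, fixed. The near trough (robot's side) is empty, for the tools: inside 165 mm along x, 220 mm along y, floor 5 mm above the bench, walls 48 mm high. A hand grip 77 mm high stands on the divider, 87 mm to +x. The far trough holds twine, sticks and a brush. Origin: at bench height below the near trough's centre; x to the far trough, y along it, z up.
- pot_crate: slatted wooden crate, empty, fixed: outside 175 mm along x, 230 mm along y, 52 mm high, walls 7 mm, its floor 7 mm above the bench; a 14 mm square post stands inside each corner, so keep 25 mm off the corners. Origin: at bench height below its centre; z up.
- wedge_box: grey plastic box, fixed: outside 175 mm along x, 230 mm along y, 50 mm high, walls 5 mm, floor 5 mm above the bench. Two wedges like the loose one are fixed in it along x, filling its +y half (y = 28 to 106 mm); the rest of the floor (y = -110 to 28 mm) is free. Origin: at bench height below its centre; z up.
- cup: white plastic drinking cup standing on the bench between the boxes, 52 mm across the rim, 68 mm high; to be left alone. Origin: centre of its underside.
- paste_jar: small round jar with a black cap standing on the bench between the boxes, 46 mm across, 42 mm high; to be left alone. Origin: centre of its underside.
Things that resemble listed ones, but are neither listed nor needed, are in the scene too. Of the things shaped like the wedge, the wooden one is meant.

How it is judged:
By the outcome, as a careful person would: the job done as asked, in the order asked, and still so for the second after the job is handed in, with the robot touching nothing.
It also fails if it takes over 136 s, if anything falls off the work surface, if the arm or the gripper's body presses on something with over 40 N, if the wrist force passes 120 N, or if a joint passes its speed limit or range.

## Working session

There is one attempt and no reset: what is moved stays moved. The work goes in short steps, Python scripts to look and compute and a shell command to move; the robot and the scene stay as the last step left them, time stands still between calls to the robot, and variables do not carry over. Pictures are saved under pics/ and viewed, at most 14 in all, crops included, and the job is handed in when it is done.

```bash
ls; mkdir -p pics
python3 - <<'E'
from station import *
import cv2,numpy as np
print(read_state(),grasp_offset)
for n in["top","side"]:
    c=camera(n);cv2.imwrite(f"pics/{n}0.png",c["color"][:,:,::-1]);print(n,c["fx"],c["fy"],c["cx"],c["cy"],c["k1"],np.round(c["T"],3).tolist())
E
```

```text
pics
{'t': 0.0, 'qpos': array([ 1.07001439e+00,  2.76527006e-01,  1.50612065e+00, -1.85015840e-05,
        1.36069789e+00, -1.20978985e-01]), 'joint_velocities': array([ 1.98686650e-04,  6.66458811e-04, -2.54910321e-03, -6.17789008e-04,
       -9.59514458e-05, -8.46605231e-04]), 'joint_torque': array([-8.05017244e-04, -4.04572892e+01, -2.37226385e+01,  7.00207986e-02,
        3.44624603e-02, -1.10756455e-04]), 'ee_pos': array([0.21289695, 0.53351703, 0.20464849]), 'eef_rot': array([-3.13985039e+00, -1.93590461e-04,  2.76179340e+00]), 'contact_force': array([-0.43488856, -0.17363154, -0.04418493]), 'ft_torque': array([-0.06850903,  0.0307121 , -0.12086595]), 'grip_force': 0.0, 'grip_width': 0.0940387698395261} 0.0188
top 396.6114421928887 396.6114421928887 280.67238542649284 210.2387545083423 -0.05553458255364415 [[0.105, 0.974, -0.201, 0.288], [-0.994, 0.102, -0.024, 0.104], [-0.003, 0.203, 0.979, 1.068], [0.0, 0.0, 0.0, 1.0]]
side 530.244974292119 530.244974292119 274.09115650293967 216.77756122180077 0.04450426815546021 [[0.92, 0.201, -0.338, -0.023], [-0.393, 0.491, -0.778, -1.085], [0.01, 0.848, 0.53, 0.865], [0.0, 0.0, 0.0, 1.0]]
```

View pics/top0.png

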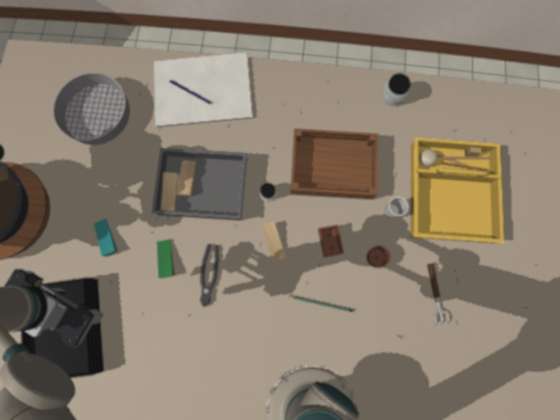

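View pics/side0.png

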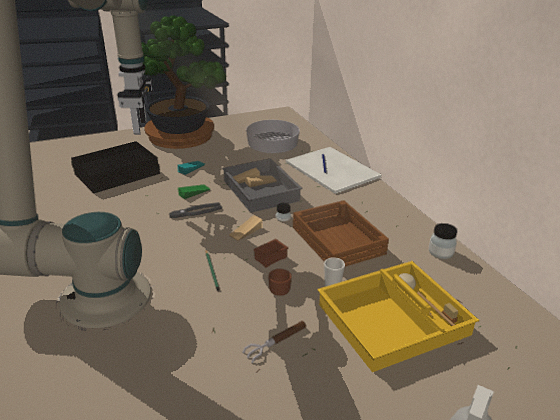

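The top view shows these candidates:
- **Wedge:** wooden one at (274,240), against the green block (165,258) and teal block (105,238). I choose the wooden one.
- **Cutter:** (209,275). The green pencil at (323,302) and pen at (190,92) are not needed.
- **Rake:** (437,290). The brush and sticks in the tote's far trough are not it.
- **Pots:** rect (331,241) and round (378,257). The bonsai pot and grey sieve are not meant.
- **Left alone:** cup (397,207) and the jar between the boxes at (268,190). A second jar stands at (398,88).
- **Boxes:** grey box (200,185), crate (335,163), tote near trough (457,207).

```bash
cat > h.py <<'E'
import numpy as np, cv2
from station import *
from scipy.spatial.transform import Rotation as R
def ray(c,px):
    px=np.atleast_2d(np.asarray(px,float)); K=np.array([[c["fx"],0,c["cx"]],[0,c["fy"],c["cy"]],[0,0,1]])
    u=cv2.undistortPoints(px[:,None],K,np.array([c["k1"],0,0,0,0.]))[:,0]
    T=np.asarray(c["T"]); d=np.c_[u[:,0],-u[:,1],-np.ones(len(u))]@T[:3,:3].T
    return T[:3,3],d
def plane(c,px,z):
    o,d=ray(c,px); return (o+d*((z-o[2])/d[:,2])[:,None])[:,:2]
def proj(c,P):
    T=np.asarray(c["T"]);p=(np.atleast_2d(P)-T[:3,3])@T[:3,:3];s=np.c_[p[:,0]/-p[:,2],-p[:,1]/-p[:,2]]
    s*=1+c["k1"]*(s**2).sum(1)[:,None];return s*c["fx"]+[c["cx"],c["cy"]]
def blob(mask,seed,rad):
    m=np.zeros_like(mask,dtype=np.uint8);x,y=seed;m[max(0,y-rad):y+rad,max(0,x-rad):x+rad]=1
    m=((mask>0)&(m>0)).astype(np.uint8);cs,_=cv2.findContours(m,0,cv2.CHAIN_APPROX_NONE)
    return max(cs,key=cv2.contourArea)[:,0]
def rect(p):
    (cx,cy),(w,h),a=cv2.minAreaRect((p*1000).astype(np.float32))
    if w<h: w,h,a=h,w,a+90
    return np.round([cx,cy,w,h,(a+90)%180-90],1)
def go(x,y,z,yaw=None,grasp=False):
    """rows needed (tool axes, units) to bring TCP to x,y,z (z of grasp point if grasp) at yaw deg (mod 180, j6 in range)"""
    s=read_state();Rm=R.from_euler('xyz',s["eef_rot"]).as_matrix();p=np.array([x,y,z-(grasp_offset if grasp else 0)])
    d=Rm.T@(p-s["ee_pos"])/.025; t=0
    cur=np.degrees(s["eef_rot"][2])
    if yaw is not None:
        best=None
        for k in range(-2,3):
            w=(yaw-cur+180*k)            # world turn; about tool z (down) = -w
            j6=np.degrees(s["qpos"][5])+np.degrees(np.arctan2(y,x)-s["qpos"][0])-w
            if abs(j6)<150 and (best is None or abs(w)<abs(best[0])): best=(w,j6)
        t=-best[0]/8;print("j6 after",round(best[1]))
    print("t",round(s["t"],2),"shift",np.round(d,2),"turn",round(t,2))
E
python3 - <<'E'
from h import *
c=camera("top");im=c["color"];hsv=cv2.cvtColor(im,cv2.COLOR_RGB2HSV);H,S,V=[hsv[...,i].astype(int) for i in range(3)]
for n,s in dict(bench=(300,330),benchshadow=(420,280),wedge=(274,240),rect=(331,248),round=(378,257),rakeh=(434,280),cutter=(207,290),crate=(335,160),tote=(457,207),box=(200,190),tine=(440,312)).items(): print(n,hsv[s[1],s[0]])
cr=cv2.resize(im[130:340,150:510,::-1],None,fx=2.2,fy=2.2,interpolation=cv2.INTER_CUBIC);cv2.imwrite("pics/crop1.png",cr)
y=((H>18)&(H<32)&(S>190)&(V>90)).astype(np.uint8)
print("tote",rect(plane(c,blob(y,(457,190),70),.05)))
E
```

```text
bench [ 16  45 169]
benchshadow [ 17  45 108]
wedge [ 17  86 178]
rect [13 88 55]
round [  8 107  69]
rakeh [ 10 116  57]
cutter [  0   7 138]
crate [ 13 130 122]
tote [ 21 152 196]
box [ 0  4 70]
tine [  9  11 161]Traceback (most recent call last):
  File "<stdin>", line 6, in <module>
  File "h.py", line 17, in blob
    return max(cs,key=cv2.contourArea)[:,0]
           ~~~^^^^^^^^^^^^^^^^^^^^^^^^
ValueError: max() iterable argument is empty
```

View pics/crop1.png

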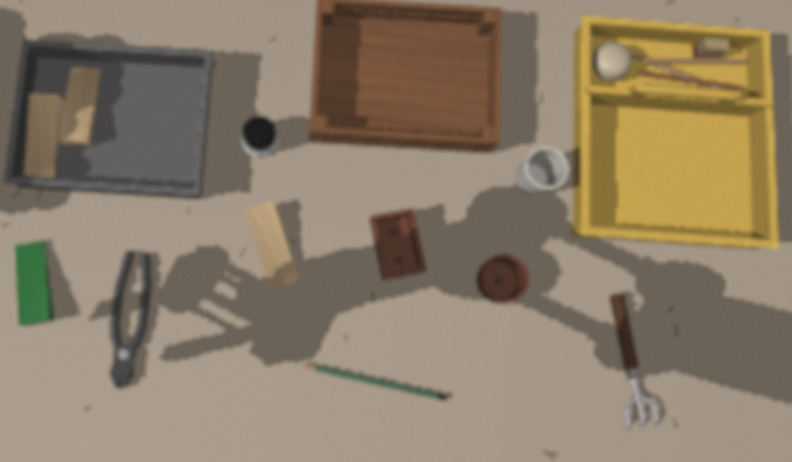

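The crop confirms the choices: pale wooden wedge (274,241), dark pliers (209,275), rect pot (331,241), round pot (378,256) and rake with its tines at bottom right (437,297). Next I measure them.

Run:
```python
from h import *
c=camera("top");im=c["color"];hsv=cv2.cvtColor(im,cv2.COLOR_RGB2HSV);H,S,V=[hsv[...,i].astype(int) for i in range(3)]
def m(n,mask,seed,rad,z):
    b=blob(mask,seed,rad);P=plane(c,b,z);print(n,len(b),rect(P));return P
m("tote",(S>125)&(H>16)&(H<30),(457,190),70,.05)
m("crate",(S>95)&(H<18),(335,163),60,.052)
m("box",(S<28)&(V<110),(200,185),60,.05)
m("wedge",(S>65)&(V>100),(274,240),28,.014)
m("rect",(S>62)&(V<110),(331,241),22,.02)
m("round",(S>62)&(V<110),(378,257),20,.03)
m("rakeh",(S>62)&(V<100),(434,282),22,.009)
m("cutter",(S<32)&(V<150),(209,275),36,.006)
# rim corners from crop
k=lambda L:np.array(L)/2.2+[150,130]
print("tote corners",plane(c,k([(583,17),(773,30),(777,246),(575,235),(588,97),(772,103)]),.05).round(3).tolist())
print("crate corners",plane(c,k([(318,0),(500,10),(497,150),(311,141)]),.052).round(3).tolist())
print("box corners",plane(c,k([(25,42),(213,53),(202,195),(9,185)]),.05).round(3).tolist())
print("rake",plane(c,k([(617,295),(631,372),(642,420)]),.009).round(3).tolist())
print("cutter",plane(c,k([(142,252),(123,354),(121,384)]),.006).round(3).tolist())
print("cup,jar",plane(c,k([(546,168)]),.068).round(3),plane(c,k([(260,133)]),.042).round(3))
```

```text
tote 368 [ 605.5 -333.5  276.3  247.     1.8]
crate 289 [642.2  -1.9 228.  182.6 -87.6]
box 301 [549.3 352.6 238.4 186.1 -87.7]
wedge 94 [420.2 140.6 104.   38.1  24. ]
rect 90 [434.7 -11.4  77.2  56.7  15.1]
round 66 [ 407.  -138.4   60.7   57.9  -86.3]
rakeh 72 [ 360.2 -292.7   85.5   17.1   13.6]
cutter 210 [313.1 303.7 160.1  42.8  -0.7]
tote corners [[0.738, -0.217], [0.749, -0.459], [0.474, -0.46], [0.463, -0.216], [0.635, -0.226], [0.652, -0.456]]
crate corners [[0.724, 0.115], [0.735, -0.112], [0.556, -0.118], [0.543, 0.105]]
box corners [[0.633, 0.471], [0.642, 0.236], [0.465, 0.228], [0.452, 0.459]]
rake [[0.402, -0.284], [0.311, -0.304], [0.257, -0.319]]
cutter [[0.394, 0.297], [0.27, 0.303], [0.235, 0.301]]
cup,jar [[ 0.536 -0.173]] [[0.549 0.168]]
```

```bash
python3 -c "
from h import *
go(.329,.300,.15,179.5)"
```

```text
j6 after -47
t 0.2 shift [-7.78 -6.96  2.21] turn -2.66
```

```bash
python3 -m creep '[[[-7.78,-6.96,2.2],-2.66],[[-7.78,-6.96,2.2],-2.66],[[-7.78,-6.96,2.2],-2.66],[[-7.78,-6.96,2.2],-2.66],[[-7.78,-6.96,2.2],-2.66],[[-7.78,-6.96,2.2],-2.66],[[-7.78,-6.96,2.2],-2.66],[[-7.78,-6.96,2.2],-2.66],[[-7.78,-6.96,2.2],-2.66]]' -1 30
python3 - <<'E'
from h import *
s=read_state();print(s["ee_pos"],np.degrees(s["eef_rot"]))
c=camera("wrist");im=c["color"].copy();cv2.imwrite("pics/raw1.png",im[...,::-1])
for x in np.arange(.2,.45,.05):
  for y in np.arange(.2,.41,.05):
    u,v=proj(c,[x,y,.006])[0].astype(int)
    if 0<u<560 and 0<v<420: cv2.circle(im,(u,v),2,(255,0,0),-1);cv2.putText(im,f"{x*100:.0f},{y*100:.0f}",(u,v),0,.35,(255,0,0))
cv2.imwrite("pics/w1.png",im[...,::-1])
E
```

```text
t: 1.1
ee_pos: [0.3292, 0.3014, 0.1508]
eef_rot: [3.141, 0.0, 3.134]
contact_force: [-0.4, -0.5, -0.2]
grip_width: 0.0937
grip_force: 0.0
[0.32923386 0.30143813 0.15079435] [1.79939245e+02 2.12252426e-02 1.79567482e+02]
```

View pics/w1.png

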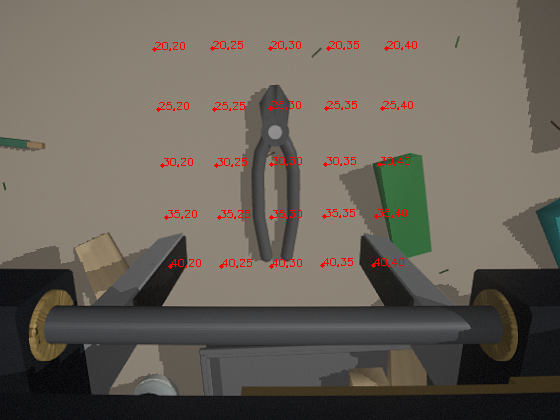

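The cutter lies along x: tip (275,86), pivot (275,132), handle ends (275,262). Its origin is about (0.328, 0.301), directly below the gripper.

```bash
python3 -m creep '[[[0,0,1.6],0],[[0,0,3.2],0],[[0,0,4.6],0],[[0,0,5.4],0],[[0,0,5.85],0],[[0,0,5.85],0],[[0,0,5.85],0]]' && python3 -m creep '[[[0,0,0],0],[[0,0,0],0],[[0,0,0],0],[[0,0,0],0],[[0,0,0],0],[[0,0,0],0],[[0,0,0],0],[[0,0,0],0]]' 1 35
```

```text
t: 1.85
ee_pos: [0.3293, 0.3013, 0.0044]
eef_rot: [3.141, 0.0, 3.135]
contact_force: [0.1, -0.1, 1.1]
grip_width: 0.0941
grip_force: 0.0
t: 2.65
ee_pos: [0.3298, 0.3007, 0.0044]
eef_rot: [3.141, 0.001, 3.133]
contact_force: [0.8, 0.6, 0.2]
grip_width: 0.0438
grip_force: 34.9
```

```bash
python3 -m creep '[[[0,0,-1.5],0],[[0,0,-3.5],0],[[0,0,-5.4],0],[[0,0,-5.8],0],[[0,0,-5.8],0]]';python3 -c "
from h import *
go(.5225,-.3475,.12,92.2)"
```

```text
t: 3.15
ee_pos: [0.33, 0.3007, 0.1505]
eef_rot: [3.14, 0.003, 3.133]
contact_force: [0.0, 0.2, -2.1]
grip_width: 0.0438
grip_force: 34.9
j6 after -36
t 3.15 shift [ -7.91 -25.87   1.19] turn 10.92
```

```bash
python3 -m creep '[[[-7.9,-25.9,0],10.9],[[-7.9,-25.9,0],10.9],[[-7.9,-25.9,0],10.9],[[-7.9,-25.9,0],10.9],[[-7.9,-25.9,0],10.9],[[-7.9,-25.9,0],10.9],[[-7.9,-25.9,0],10.9],[[-7.9,-25.9,0],10.9],[[-7.9,-25.9,0],10.9],[[-7.9,-25.9,0],10.9],[[-7.9,-25.9,0],10.9],[[-7.9,-25.9,0],10.9]]';python3 -c "
from h import *
go(.5225,-.3475,.12,92.2)"
```

```text
t: 4.35
ee_pos: [0.4979, -0.2759, 0.1456]
eef_rot: [-3.137, -0.004, 1.61]
contact_force: [1.1, 0.5, -1.4]
grip_width: 0.044
grip_force: 34.9
j6 after -36
t 4.35 shift [-2.9   0.88  1.01] turn 0.01
```

```bash
python3 -m creep '[[[-1.5,0.45,0],0],[[-2.9,0.88,0],0],[[-2.9,0.88,0],0],[[-2.9,0.88,0],0],[[-2.9,0.88,0],0]]';python3 - <<'E'
from h import *
go(.5225,-.3475,.12,92.2)
c=camera("wrist");im=c["color"].copy()
a=np.radians(2.2);Rz=np.array([[np.cos(a),-np.sin(a)],[np.sin(a),np.cos(a)]])
for z,col in((.048,(255,0,0)),(.005,(0,0,255))):
  P=[np.r_[np.array([.556,-.334])+Rz@np.array(q),z] for q in((-.0825,-.11),(.0825,-.11),(.0825,.11),(-.0825,.11))]
  cv2.polylines(im,[proj(c,np.array(P)).astype(int)],True,col,1)
cv2.imwrite("pics/w2.png",im[...,::-1])
E
```

```text
t: 4.85
ee_pos: [0.523, -0.3447, 0.1469]
eef_rot: [-3.138, -0.004, 1.612]
contact_force: [0.3, 0.6, -2.3]
grip_width: 0.0438
grip_force: 34.9
j6 after -36
t 4.85 shift [-0.12 -0.02  1.07] turn 0.02
```

View pics/w2.png

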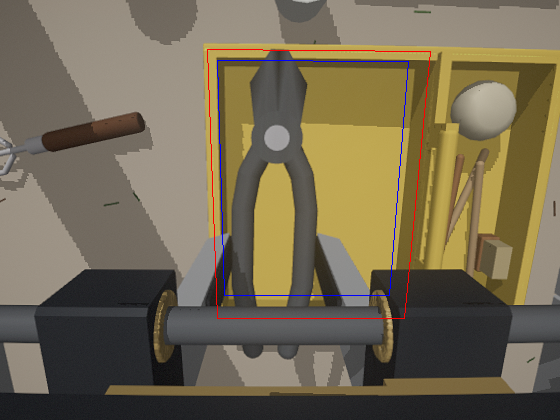

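The trough sits about 4 mm further to +x and 3 mm to -y than my outline: the inner rim is at (218,60) and my red line at (207,50). I correct for that and lower the cutter.

```bash
python3 -m creep '[[[-0.24,0.14,1.2],0],[[-0.24,0.14,2.6],0],[[-0.24,0.14,3.9],0],[[-0.24,0.14,4.7],0],[[-0.24,0.14,5.2],0],[[-0.24,0.14,5.4],0],[[-0.24,0.14,5.5],0],[[-0.24,0.14,5.5],0]]' && python3 -m creep '[[[0,0,0],0],[[0,0,0],0],[[0,0,0],0],[[0,0,0],0]]' -0.3 && python3 -m creep '[[[0,0,-1],0],[[0,0,-3],0],[[0,0,-5],0],[[0,0,-5.6],0],[[0,0,-5.6],0]]';python3 -c "
from h import *
go(.3357,-.2989,.15,13.6)"
```

```text
t: 5.7
ee_pos: [0.5288, -0.3526, 0.0125]
eef_rot: [3.14, 0.001, 1.612]
contact_force: [-0.1, 0.6, -1.8]
grip_width: 0.0438
grip_force: 34.9
t: 6.1
ee_pos: [0.5285, -0.3527, 0.0123]
eef_rot: [3.141, 0.001, 1.611]
contact_force: [-0.2, 0.2, -0.1]
grip_width: 0.0608
grip_force: 0.0
t: 6.6
ee_pos: [0.5299, -0.3538, 0.1556]
eef_rot: [3.136, 0.005, 1.611]
contact_force: [0.7, -1.1, -0.3]
grip_width: 0.0611
grip_force: 0.0
j6 after 35
t 6.6 shift [ 2.51 -7.68  0.17] turn 9.84
```

```bash
python3 -m creep '[[[2.5,-7.7,0.1],9.8],[[2.5,-7.7,0.1],9.8],[[2.5,-7.7,0.1],9.8],[[2.5,-7.7,0.1],9.8],[[2.5,-7.7,0.1],9.8],[[2.5,-7.7,0.1],9.8],[[2.5,-7.7,0.1],9.8],[[2.5,-7.7,0.1],9.8],[[2.5,-7.7,0.1],9.8],[[2.5,-7.7,0.1],9.8],[[2.5,-7.7,0.1],9.8],[[2.5,-7.7,0.1],9.8]]' -1;python3 - <<'E'
from h import *
c=camera("wrist");im=c["color"].copy();hsv=cv2.cvtColor(im,cv2.COLOR_RGB2HSV)
m=(hsv[...,1]>90)&(hsv[...,2]<140);m[260:]=0
b=blob(m,(280,210),200);print(rect(plane(c,b,.009)),b.min(0),b.max(0))
go(.3357,-.2989,.15,13.6)
for u in range(2):
  for x in np.arange(.2,.45,.05):
    p=proj(c,[x,-.35+u*.1,.006])[0].astype(int);cv2.circle(im,tuple(int(i) for i in p),2,(255,0,0),-1)
p=proj(c,[.3357,-.2989,.009])[0];cv2.circle(im,tuple(int(i) for i in p),4,(0,0,255),1)
cv2.imwrite("pics/w3.png",im[...,::-1])
E
```

```text
t: 7.8
ee_pos: [0.333, -0.2973, 0.1485]
eef_rot: [-3.14, 0.001, 0.245]
contact_force: [0.4, 0.1, -0.3]
grip_width: 0.0942
grip_force: 0.0
[ 407.6 -136.1   63.2   55.8    7.5] [80 28] [144 105]
j6 after 35
t 7.85 shift [ 0.09  0.08 -0.05] turn 0.05
```

View pics/w3.png

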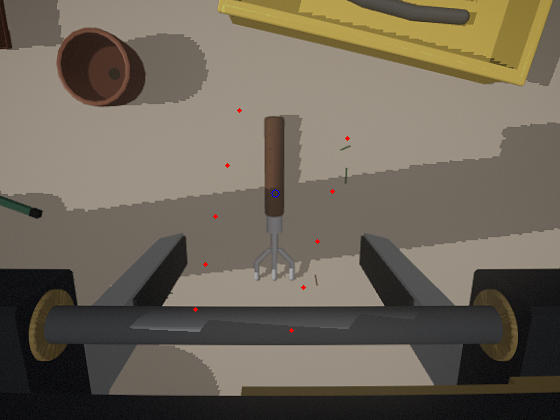

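The rake is aligned with the tool: handle from (275,117) to (275,216), and the predicted origin (275,193) sits on it. I grip it here.

```bash
python3 -m creep '[[[0.09,0.08,1.6],0],[[0.09,0.08,3.2],0],[[0.09,0.08,4.6],0],[[0.09,0.08,5.4],0],[[0.09,0.08,5.8],0],[[0.09,0.08,5.8],0]]' && python3 -m creep '[[[0,0,0],0],[[0,0,0],0],[[0,0,0],0],[[0,0,0],0],[[0,0,0],0],[[0,0,0],0],[[0,0,0],0],[[0,0,0],0]]' 1 30 && python3 -m creep '[[[0,0,-1.5],0],[[0,0,-3.5],0],[[0,0,-5.4],0],[[0,0,-5.8],0],[[0,0,-5.8],0]]';python3 -c "
from h import *
go(.603,-.326,.14,92.2)"
```

```text
t: 8.45
ee_pos: [0.3355, -0.2985, 0.0032]
eef_rot: [-3.139, 0.001, 0.244]
contact_force: [0.4, 1.0, 0.0]
grip_width: 0.094
grip_force: 0.0
t: 9.25
ee_pos: [0.336, -0.2991, 0.0042]
eef_rot: [-3.142, -0.0, 0.243]
contact_force: [-0.5, -0.4, -0.1]
grip_width: 0.0336
grip_force: 0.0
t: 9.75
ee_pos: [0.3369, -0.3002, 0.1509]
eef_rot: [3.137, -0.002, 0.243]
contact_force: [0.0, 0.4, -0.2]
grip_width: 0.0008
grip_force: 0.0
j6 after -31
t 9.75 shift [10.08  3.56  0.47] turn -9.78
```

I lifted before the fingers had closed, since they move at only about 75 mm/s. I reopen and look for where the rake lies now.

```bash
python3 -m creep '[[[0,0,0],0],[[0,0,0],0],[[0,0,0],0],[[0,0,0],0],[[0,0,0],0],[[0,0,0],0],[[0,0,0],0],[[0,0,0],0],[[0,0,0],0],[[0,0,0],0],[[0,0,0],0],[[0,0,0],0]]' -1 30;python3 - <<'E'
from h import *
c=camera("wrist");im=c["color"].copy();hsv=cv2.cvtColor(im,cv2.COLOR_RGB2HSV)
m=(hsv[...,1]>75)&(hsv[...,2]<140)
b=blob(m,(280,170),70);print(rect(plane(c,b,.009)),b.min(0),b.max(0))
cv2.imwrite("pics/w4.png",im[...,::-1])
E
```

```text
t: 10.95
ee_pos: [0.336, -0.2991, 0.1492]
eef_rot: [-3.142, -0.0, 0.243]
contact_force: [-0.2, 0.7, -0.7]
grip_width: 0.0924
grip_force: 0.0
[ 358.8 -291.6   89.6   16.8   14.2] [262 120] [280 218]
```

The rake has not moved (handle still 90×17 mm at 14°), so I retry with a longer close.

```bash
python3 -m creep '[[[0,0,1.6],0],[[0,0,3.2],0],[[0,0,4.6],0],[[0,0,5.4],0],[[0,0,5.8],0],[[0,0,5.8],0]]' && python3 -m creep '[[[0,0,0],0],[[0,0,0],0],[[0,0,0],0],[[0,0,0],0],[[0,0,0],0],[[0,0,0],0],[[0,0,0],0],[[0,0,0],0],[[0,0,0],0],[[0,0,0],0],[[0,0,0],0],[[0,0,0],0]]' 1 30
```

```text
t: 11.6
ee_pos: [0.3355, -0.2986, 0.0033]
eef_rot: [-3.139, 0.001, 0.243]
contact_force: [0.5, 1.1, 0.5]
grip_width: 0.094
grip_force: 0.0
t: 12.8
ee_pos: [0.3359, -0.2989, 0.0041]
eef_rot: [-3.141, 0.0, 0.243]
contact_force: [0.1, 0.2, 0.8]
grip_width: 0.017
grip_force: 30.0
```

```bash
python3 -m creep '[[[0,0,-1.5],0],[[0,0,-3.5],0],[[0,0,-5.4],0],[[0,0,-5.8],0],[[0,0,-5.8],0]]' && python3 -m creep '[[[10.1,3.56,0],-9.8],[[10.1,3.56,0],-9.8],[[10.1,3.56,0],-9.8],[[10.1,3.56,0],-9.8],[[10.1,3.56,0],-9.8],[[10.1,3.56,0],-9.8],[[10.1,3.56,0],-9.8],[[10.1,3.56,0],-9.8],[[10.1,3.56,0],-9.8],[[10.1,3.56,0],-9.8],[[10.1,3.56,0],-9.8],[[10.1,3.56,0],-9.8]]';python3 - <<'E'
from h import *
go(.603,-.326,.0095,92.2)
c=camera("wrist");im=c["color"].copy()
cv2.imwrite("pics/w5.png",im[...,::-1])
E
```

```text
t: 13.3
ee_pos: [0.3368, -0.3001, 0.1507]
eef_rot: [3.138, -0.002, 0.243]
contact_force: [-0.1, -0.4, -1.5]
grip_width: 0.017
grip_force: 30.0
t: 14.5
ee_pos: [0.602, -0.3245, 0.1478]
eef_rot: [-3.14, -0.001, 1.609]
contact_force: [-0.3, -0.4, -0.3]
grip_width: 0.0173
grip_force: 30.0
j6 after -31
t 14.5 shift [-0.07  0.05  5.53] turn -0.0
```

View pics/w5.png

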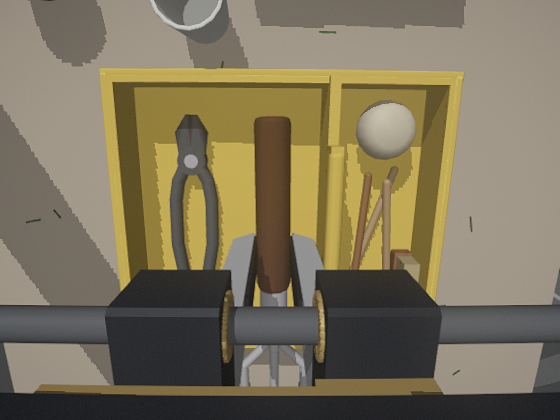

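The cutter lies flat in the near trough (191,195), and the rake is clear between it and the divider. I lower it.

```bash
python3 -m creep '[[[-0.07,0,1.4],0],[[-0.07,0,2.8],0],[[-0.07,0,4.0],0],[[-0.07,0,4.8],0],[[-0.07,0,5.2],0],[[-0.07,0,5.4],0],[[-0.07,0,5.5],0],[[-0.07,0,5.53],0]]' && python3 -m creep '[[[0,0,0],0],[[0,0,0],0],[[0,0,0],0],[[0,0,0],0]]' 0.3 && python3 -m creep '[[[0,0,-1],0],[[0,0,-3],0],[[0,0,-5],0],[[0,0,-6],0],[[0,0,-6],0]]';python3 -c "
from h import *
go(.407,-.138,.16,92)"
```

```text
t: 15.35
ee_pos: [0.6033, -0.327, 0.0119]
eef_rot: [3.14, 0.001, 1.611]
contact_force: [-0.1, -1.1, -1.9]
grip_width: 0.0172
grip_force: 30.0
t: 15.75
ee_pos: [0.6029, -0.3267, 0.0115]
eef_rot: [3.141, 0.0, 1.611]
contact_force: [-1.1, -0.3, 1.0]
grip_width: 0.0324
grip_force: 0.0
t: 16.25
ee_pos: [0.6051, -0.3282, 0.1665]
eef_rot: [3.133, 0.006, 1.611]
contact_force: [1.3, 0.1, -0.3]
grip_width: 0.033
grip_force: 0.0
j6 after -21
t 16.25 shift [ 7.92 -7.61  0.15] turn 0.04
```

```bash
python3 -m creep '[[[7.9,-7.6,0.1],0],[[7.9,-7.6,0.1],0],[[7.9,-7.6,0.1],0],[[7.9,-7.6,0.1],0],[[7.9,-7.6,0.1],0],[[7.9,-7.6,0.1],0],[[7.9,-7.6,0.1],0],[[7.9,-7.6,0.1],0],[[7.9,-7.6,0.1],0]]' -1;python3 - <<'E'
from h import *
c=camera("wrist");im=c["color"].copy();hsv=cv2.cvtColor(im,cv2.COLOR_RGB2HSV)
p=proj(c,[.407,-.138,.044])[0].astype(int);cv2.circle(im,tuple(int(i) for i in p),4,(0,0,255),1)
m=(hsv[...,1]>75)&(hsv[...,2]<140)
b=blob(m,tuple(p),80);print(rect(plane(c,b,.044)),rect(plane(c,b,.022)),b.min(0),b.max(0))
go(.407,-.138,.16,92)
cv2.imwrite("pics/w6.png",im[...,::-1])
E
```

```text
t: 17.15
ee_pos: [0.4058, -0.1378, 0.1581]
eef_rot: [3.141, 0.0, 1.611]
contact_force: [-0.3, -0.6, -0.2]
grip_width: 0.0939
grip_force: 0.0
[ 404.7 -135.7   56.8   56.8  -42.5] [ 404.8 -140.6   61.1   61.   -42.5] [240 165] [305 232]
j6 after -21
t 17.2 shift [-0.01  0.05 -0.08] turn 0.04
```

View pics/w6.png

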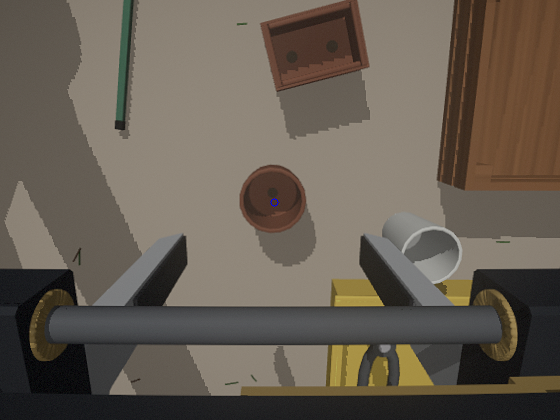

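The pot's rim is centred at (272,199), which is (0.405,-0.136), almost exactly below the tool. The fingers stay clear of the cup at (422,250).

```bash
python3 -m creep '[[[0.07,-0.04,1.6],0],[[0.07,-0.04,3.2],0],[[0.07,-0.04,4.6],0],[[0.07,-0.04,5.4],0],[[0.07,-0.04,5.9],0],[[0.07,-0.04,5.9],0]]' && python3 -m creep '[[[0,0,0],0],[[0,0,0],0],[[0,0,0],0],[[0,0,0],0],[[0,0,0],0],[[0,0,0],0],[[0,0,0],0],[[0,0,0],0],[[0,0,0],0]]' 1 20
```

```text
t: 17.8
ee_pos: [0.4031, -0.1353, 0.0089]
eef_rot: [-3.138, -0.002, 1.61]
contact_force: [0.2, 0.7, 0.7]
grip_width: 0.0937
grip_force: 0.0
t: 18.7
ee_pos: [0.4042, -0.1354, 0.0115]
eef_rot: [3.14, 0.001, 1.611]
contact_force: [0.3, 0.3, 6.4]
grip_width: 0.0573
grip_force: 20.0
```

```bash
python3 -c "
from h import *
go(.642,-.047,.15,92.3)"
```

```text
j6 after -6
t 18.7 shift [ 3.14  9.65 -5.53] turn 0.0
```

```bash
python3 -m creep '[[[0,0,-0.5],0],[[0,0,-1.5],0],[[0,0,-2.8],0],[[0,0,-4.2],0],[[0,0,-5.2],0],[[0,0,-5.5],0],[[0,0,-5.5],0]]' && python3 -m creep '[[[0.5,1.5,0],0],[[1,3,0],0],[[1.5,4.6,0],0],[[2,6.2,0],0],[[2.5,7.8,0],0],[[2.9,9,0],0],[[3.14,9.65,0],0],[[3.14,9.65,0],0],[[3.14,9.65,0],0]]';python3 - <<'E'
from h import *
go(.642,-.047,.018,92.3)
c=camera("wrist");im=c["color"].copy()
a=np.radians(2.4);Rz=np.array([[np.cos(a),-np.sin(a)],[np.sin(a),np.cos(a)]])
for z,q,col in((.052,(.0875,.115),(255,0,0)),(.007,(.0805,.108),(0,0,255))):
  P=[np.r_[np.array([.642,-.002])+Rz@(np.array(q)*k),z] for k in((-1,-1),(1,-1),(1,1),(-1,1))]
  cv2.polylines(im,[proj(c,np.array(P)).astype(int)],True,col,1)
cv2.imwrite("pics/w7.png",im[...,::-1])
E
```

```text
t: 19.4
ee_pos: [0.4038, -0.1352, 0.1487]
eef_rot: [3.141, 0.001, 1.611]
contact_force: [-0.2, -0.1, -1.9]
grip_width: 0.0571
grip_force: 20.0
t: 20.3
ee_pos: [0.6396, -0.0469, 0.1459]
eef_rot: [-3.136, -0.001, 1.612]
contact_force: [0.0, 0.2, -2.8]
grip_width: 0.0575
grip_force: 20.0
j6 after -6
t 20.3 shift [-0.01  0.12  5.12] turn 0.01
```

View pics/w7.png

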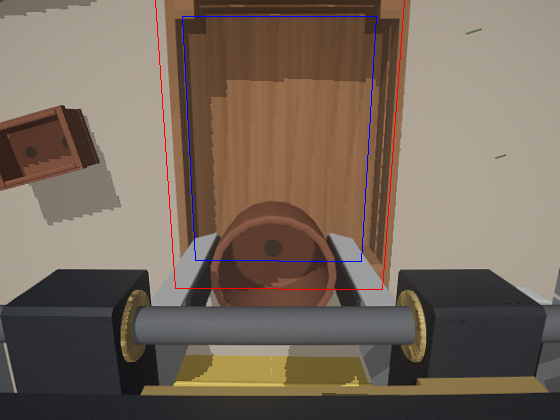

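The crate's edges lie about 2 mm to +x of my outline (left edge 163 vs 155, right edge 410 vs 405 at the top of the picture). I shift by that and lower gently.

```bash
python3 -m creep '[[[0,0.17,1],0],[[0,0.17,2.2],0],[[0,0.17,3.2],0],[[0,0.17,4],0],[[0,0.17,4.5],0],[[0,0.17,4.7],0],[[0,0.17,4.7],0],[[0,0.17,4.7],0]]' && python3 -m creep '[[[0,0,0],0],[[0,0,0],0],[[0,0,0],0]]'
```

```text
t: 21.15
ee_pos: [0.6464, -0.0471, 0.032]
eef_rot: [3.14, 0.0, 1.611]
contact_force: [-0.3, 0.5, -2.0]
grip_width: 0.0572
grip_force: 20.0
t: 21.45
ee_pos: [0.6462, -0.0468, 0.0316]
eef_rot: [3.14, 0.0, 1.611]
contact_force: [0.2, 0.3, -1.7]
grip_width: 0.0571
grip_force: 20.0
```

```bash
python3 -m creep '[[[0,0,0.08],0],[[0,0,0.16],0],[[0,0,0.24],0],[[0,0,0.32],0],[[0,0,0.38],0],[[0,0,0.42],0],[[0,0,0.46],0],[[0,0,0.5],0],[[0,0,0.5],0],[[0,0,0.5],0]]'
```

```text
t: 22.45
ee_pos: [0.6459, -0.0468, 0.0186]
eef_rot: [3.141, -0.0, 1.611]
contact_force: [0.2, -0.8, -0.8]
grip_width: 0.0568
grip_force: 20.0
```

```bash
python3 -m creep '[[[0,0,0.02],0],[[0,0,0.04],0],[[0,0,0.06],0],[[0,0,0.08],0],[[0,0,0.08],0]]'
```

```text
t: 22.95
ee_pos: [0.6459, -0.0468, 0.0185]
eef_rot: [3.141, 0.0, 1.611]
contact_force: [-3.1, 1.7, 9.4]
grip_width: 0.0572
grip_force: 20.0
```

Contact is at 9 N. I release and lift off.

```bash
python3 -m creep '[[[0,0,0],0],[[0,0,0],0],[[0,0,0],0],[[0,0,0],0],[[0,0,0],0]]' -0.6 && python3 -m creep '[[[0,0,-0.5],0],[[0,0,-1.5],0],[[0,0,-3],0],[[0,0,-4.6],0],[[0,0,-5.5],0],[[0,0,-5.5],0]]';python3 -c "
from h import *
go(.4347,-.0114,.155,15.1)"
```

```text
t: 23.45
ee_pos: [0.6458, -0.0468, 0.0161]
eef_rot: [-3.141, -0.0, 1.611]
contact_force: [-0.7, 0.0, -0.6]
grip_width: 0.0752
grip_force: 0.0
t: 24.05
ee_pos: [0.6486, -0.0472, 0.1592]
eef_rot: [3.132, 0.002, 1.611]
contact_force: [-0.6, 0.2, -0.6]
grip_width: 0.0754
grip_force: 0.0
j6 after 73
t 24.05 shift [ 1.78 -8.49  0.09] turn 9.65
```

```bash
python3 -m creep '[[[1.8,-8.4,0.1],9.65],[[1.8,-8.4,0.1],9.65],[[1.8,-8.4,0.1],9.65],[[1.8,-8.4,0.1],9.65],[[1.8,-8.4,0.1],9.65],[[1.8,-8.4,0.1],9.65],[[1.8,-8.4,0.1],9.65],[[1.8,-8.4,0.1],9.65],[[1.8,-8.4,0.1],9.65],[[1.8,-8.4,0.1],9.65],[[1.8,-8.4,0.1],9.65],[[1.8,-8.4,0.1],9.65]]' -1;python3 - <<'E'
from h import *
c=camera("wrist");im=c["color"].copy();hsv=cv2.cvtColor(im,cv2.COLOR_RGB2HSV)
p=proj(c,[.4347,-.0114,.036])[0].astype(int);cv2.circle(im,tuple(int(i) for i in p),4,(0,0,255),1)
m=(hsv[...,1]>75)&(hsv[...,2]<140)
b=blob(m,tuple(p),70);print(rect(plane(c,b,.036)),b.min(0),b.max(0))
go(.4347,-.0114,.01,15.1)
cv2.imwrite("pics/w8.png",im[...,::-1])
E
```

```text
t: 25.25
ee_pos: [0.4338, -0.0103, 0.1511]
eef_rot: [-3.141, 0.001, 0.266]
contact_force: [0.3, 0.1, 0.1]
grip_width: 0.0943
grip_force: 0.0
[435.1  -8.6  79.   52.3  16.4] [240 154] [302 244]
j6 after 73
t 25.3 shift [0.02 0.05 5.65] turn 0.01
```

View pics/w8.png

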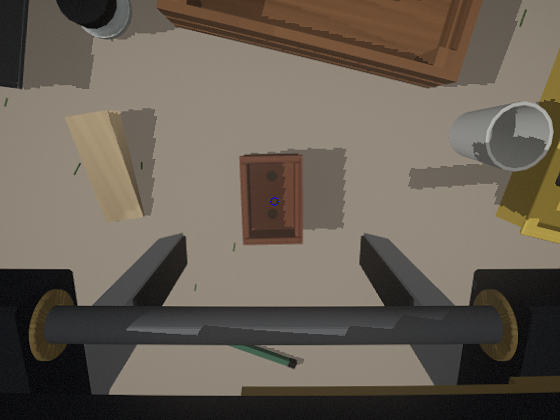

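The rect pot is aligned in the jaws, centred at (271,199), 79×52 mm at 16.4°. Only a slight correction is needed before gripping.

```bash
python3 -m creep '[[[0.06,-0.05,1.6],-0.15],[[0.06,-0.05,3.2],-0.15],[[0.06,-0.05,4.5],-0.15],[[0.06,-0.05,5.3],-0.15],[[0.06,-0.05,5.65],-0.15],[[0.06,-0.05,5.65],-0.15]]' && python3 -m creep '[[[0,0,0],0],[[0,0,0],0],[[0,0,0],0],[[0,0,0],0],[[0,0,0],0],[[0,0,0],0],[[0,0,0],0],[[0,0,0],0],[[0,0,0],0],[[0,0,0],0]]' 1 20
python3 -c "
from h import *
go(.6435,.050,.15,92.3)"
```

```text
t: 25.9
ee_pos: [0.4346, -0.0086, 0.0094]
eef_rot: [-3.14, 0.002, 0.285]
contact_force: [0.4, 0.6, 0.6]
grip_width: 0.0937
grip_force: 0.0
t: 26.9
ee_pos: [0.4354, -0.0087, 0.0104]
eef_rot: [3.142, -0.0, 0.285]
contact_force: [-1.0, -0.4, 5.3]
grip_width: 0.0501
grip_force: 20.0
j6 after 2
t 26.9 shift [ 8.65  0.09 -5.58] turn -9.5
```

```bash
python3 -m creep '[[[0,0,-0.5],0],[[0,0,-1.5],0],[[0,0,-2.8],0],[[0,0,-4.2],0],[[0,0,-5.2],0],[[0,0,-5.5],0],[[0,0,-5.5],0]]' && python3 -m creep '[[[1,0,0],-0.9],[[1.9,0.03,0],-1.8],[[2.8,0.05,0],-2.7],[[3.7,0.06,0],-3.6],[[4.6,0.07,0],-4.6],[[5.5,0.08,0],-5.6],[[6.4,0.09,0],-6.6],[[7.3,0.09,0],-7.6],[[8.1,0.09,0],-8.6],[[8.65,0.09,0],-9.5],[[8.65,0.09,0],-9.5],[[8.65,0.09,0],-9.5]]';python3 - <<'E'
from h import *
go(.6435,.050,.03,92.3)
c=camera("wrist");im=c["color"].copy()
cv2.imwrite("pics/w9.png",im[...,::-1])
c=camera("top");im=c["color"].copy();hsv=cv2.cvtColor(im,cv2.COLOR_RGB2HSV)
E
```

```text
t: 27.6
ee_pos: [0.4355, -0.0088, 0.1478]
eef_rot: [3.141, -0.001, 0.285]
contact_force: [0.2, -0.7, -2.5]
grip_width: 0.0499
grip_force: 20.0
t: 28.8
ee_pos: [0.6418, 0.0498, 0.1452]
eef_rot: [-3.137, -0.0, 1.609]
contact_force: [0.5, 0.7, -1.6]
grip_width: 0.0499
grip_force: 20.0
j6 after 2
t 28.8 shift [0.01 0.09 4.61] turn -0.02
```

View pics/w9.png

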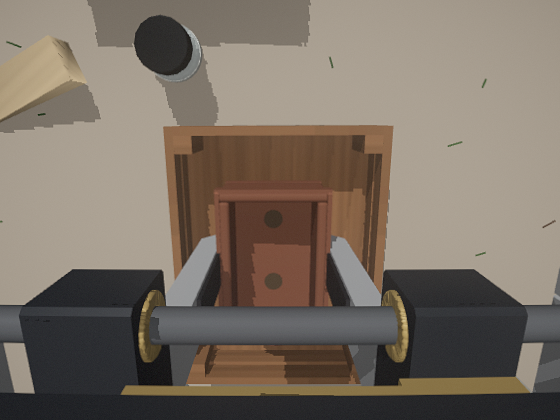

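```bash
python3 - <<'E'
from h import *
c=camera("wrist")
print(plane(c,[(278,127),(278,135),(165,127),(392,127)],.052).round(4))
E
python3 -m creep '[[[0,0.09,1],0],[[0,0.09,2.2],0],[[0,0.09,3.2],0],[[0,0.09,4],0],[[0,0.09,4.4],0],[[0,0.09,4.6],0],[[0,0.09,4.6],0],[[0,0.09,4.6],0]]' && python3 -m creep '[[[0,0,0],0],[[0,0,0],0],[[0,0,0],0]]'
```

```text
[[0.6426 0.1131]
 [0.6428 0.1072]
 [0.5567 0.1099]
 [0.7292 0.1167]]
t: 29.75
ee_pos: [0.6465, 0.0499, 0.0338]
eef_rot: [3.14, 0.0, 1.611]
contact_force: [0.7, -0.7, -2.1]
grip_width: 0.0497
grip_force: 20.0
t: 30.05
ee_pos: [0.646, 0.05, 0.0333]
eef_rot: [3.141, -0.0, 1.611]
contact_force: [0.5, 0.7, -2.1]
grip_width: 0.0496
grip_force: 20.0
```

```bash
python3 -m creep '[[[0,0,0.1],0],[[0,0,0.2],0],[[0,0,0.3],0],[[0,0,0.4],0],[[0,0,0.46],0],[[0,0,0.52],0],[[0,0,0.56],0],[[0,0,0.6],0],[[0,0,0.62],0],[[0,0,0.64],0],[[0,0,0.64],0],[[0,0,0.64],0]]'
```

```text
t: 31.25
ee_pos: [0.6457, 0.0499, 0.0175]
eef_rot: [3.141, -0.0, 1.611]
contact_force: [-2.6, -0.0, 5.4]
grip_width: 0.0499
grip_force: 20.0
```

Contact is at 5 N. I release and go to the wedge.

```bash
python3 -m creep '[[[0,0,0],0],[[0,0,0],0],[[0,0,0],0],[[0,0,0],0],[[0,0,0],0]]' -0.5 && python3 -m creep '[[[0,0,-0.5],0],[[0,0,-1.5],0],[[0,0,-3],0],[[0,0,-4.6],0],[[0,0,-5.5],0],[[0,0,-5.5],0]]';python3 -c "
from h import *
go(.42,.1406,.155,24)"
```

```text
t: 31.75
ee_pos: [0.6457, 0.05, 0.0165]
eef_rot: [-3.142, -0.0, 1.611]
contact_force: [-0.8, -0.9, -1.4]
grip_width: 0.0707
grip_force: 0.0
t: 32.35
ee_pos: [0.6485, 0.0499, 0.1596]
eef_rot: [3.132, 0.001, 1.611]
contact_force: [-0.4, -0.0, 0.1]
grip_width: 0.0707
grip_force: 0.0
j6 after 85
t 32.35 shift [ 3.99 -8.99  0.09] turn 8.54
```

```bash
python3 -m creep '[[[4,-8.9,0.1],8.5],[[4,-8.9,0.1],8.5],[[4,-8.9,0.1],8.5],[[4,-8.9,0.1],8.5],[[4,-8.9,0.1],8.5],[[4,-8.9,0.1],8.5],[[4,-8.9,0.1],8.5],[[4,-8.9,0.1],8.5],[[4,-8.9,0.1],8.5],[[4,-8.9,0.1],8.5],[[4,-8.9,0.1],8.5]]' -1;python3 - <<'E'
from h import *
c=camera("wrist");im=c["color"].copy();hsv=cv2.cvtColor(im,cv2.COLOR_RGB2HSV)
p=proj(c,[.42,.1406,.02])[0].astype(int);cv2.circle(im,tuple(int(i) for i in p),4,(0,0,255),1)
m=(hsv[...,1]>68)&(hsv[...,2]>90)
b=blob(m,tuple(p),80);print(rect(plane(c,b,.014)),b.min(0),b.max(0))
go(.42,.1406,.006,24)
cv2.imwrite("pics/w10.png",im[...,::-1])
E
```

```text
t: 33.45
ee_pos: [0.419, 0.1408, 0.1513]
eef_rot: [-3.141, 0.001, 0.426]
contact_force: [0.2, 0.0, 0.1]
grip_width: 0.094
grip_force: 0.0
[420.6 142.5  96.3  36.3  23.7] [252 141] [293 244]
j6 after 85
t 33.5 shift [0.03 0.02 5.81] turn 0.05
```

View pics/w10.png

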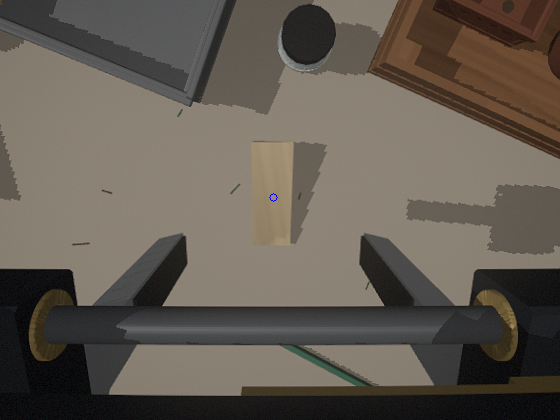

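Run:
```python
from h import *
c=camera("wrist")
a=plane(c,[(271.5,245)],.003)[0];b=plane(c,[(272.5,141)],.028)[0];d=b-a
L=np.linalg.norm(d);print(a,b,L,np.degrees(np.arctan2(d[1],d[0])));o1=a+d/L*.061;o2=b-d/L*.039;print(o1,o2);o=(o1+o2)/2
go(o[0],o[1],.005,np.degrees(np.arctan2(d[1],d[0])))
```

```text
[0.37236471 0.12101168] [0.46557027 0.16221641] 0.10190734202632395 23.849477574144323
[0.42815597 0.14567613] [0.42990044 0.14644733]
j6 after 85
t 33.55 shift [ 0.45 -0.03  5.86] turn 0.07
```

```bash
python3 -m creep '[[[0.45,-0.03,1.6],0.05],[[0.45,-0.03,3.2],0.05],[[0.45,-0.03,4.6],0.05],[[0.45,-0.03,5.4],0.05],[[0.45,-0.03,5.85],0.05],[[0.45,-0.03,5.85],0.05]]' && python3 -m creep '[[[0,0,0],0],[[0,0,0],0],[[0,0,0],0],[[0,0,0],0],[[0,0,0],0],[[0,0,0],0],[[0,0,0],0],[[0,0,0],0],[[0,0,0],0],[[0,0,0],0],[[0,0,0],0]]' 1 25
python3 -c "
from h import *
go(.558,.338,.15,2.4)"
```

```text
t: 34.15
ee_pos: [0.4279, 0.1458, 0.0039]
eef_rot: [-3.141, 0.004, 0.418]
contact_force: [0.7, 0.2, 0.2]
grip_width: 0.0941
grip_force: 0.0
t: 35.25
ee_pos: [0.4293, 0.1462, 0.0055]
eef_rot: [-3.141, -0.0, 0.417]
contact_force: [0.5, -0.0, 1.9]
grip_width: 0.0356
grip_force: 25.0
j6 after 119
t 35.25 shift [ 7.82 -4.93 -5.78] turn 2.69
```

```bash
python3 -m creep '[[[0,0,-1.5],0],[[0,0,-3.5],0],[[0,0,-5.2],0],[[0,0,-5.8],0],[[0,0,-5.8],0]]' && python3 -m creep '[[[7.8,-4.9,0],2.7],[[7.8,-4.9,0],2.7],[[7.8,-4.9,0],2.7],[[7.8,-4.9,0],2.7],[[7.8,-4.9,0],2.7],[[7.8,-4.9,0],2.7],[[7.8,-4.9,0],2.7],[[7.8,-4.9,0],2.7],[[7.8,-4.9,0],2.7]]';python3 - <<'E'
from h import *
go(.558,.338,.03,2.4)
c=camera("wrist");im=c["color"].copy()
a=np.radians(2.3);Rz=np.array([[np.cos(a),-np.sin(a)],[np.sin(a),np.cos(a)]])
for z,q,col in((.05,(.0875,.115),(255,0,0)),(.005,(.0825,.110),(0,0,255))):
  P=[np.r_[np.array([.549,.350])+Rz@(np.array(q)*k),z] for k in((-1,-1),(1,-1),(1,1),(-1,1))]
  cv2.polylines(im,[proj(c,np.array(P)).astype(int)],True,col,1)
cv2.imwrite("pics/w11.png",im[...,::-1])
E
```

```text
t: 35.75
ee_pos: [0.4311, 0.1465, 0.1529]
eef_rot: [3.14, -0.006, 0.418]
contact_force: [-0.5, -1.0, -1.0]
grip_width: 0.0362
grip_force: 25.0
t: 36.65
ee_pos: [0.5569, 0.3359, 0.1501]
eef_rot: [3.141, 0.001, 0.04]
contact_force: [0.7, -0.0, -0.5]
grip_width: 0.0358
grip_force: 25.0
j6 after 119
t 36.65 shift [ 0.06 -0.09  4.81] turn -0.02
```

View pics/w11.png

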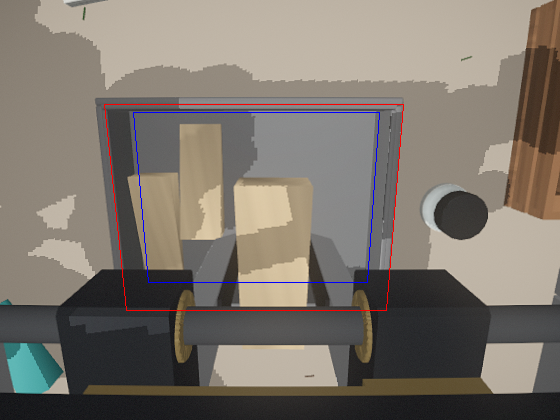

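The box lies about 2–3 mm to +x and +y of my outline. The held wedge is clear of the fixed wedges, whose right edge is at (222,180). I lower it.

```bash
python3 -m creep '[[[0.12,-0.04,1.4],0],[[0.12,-0.04,2.8],0],[[0.12,-0.04,4.0],0],[[0.12,-0.04,4.8],0],[[0.12,-0.04,5.2],0],[[0.12,-0.04,5.3],0],[[0.12,-0.04,5.4],0],[[0.12,-0.04,5.5],0],[[0.12,-0.04,5.55],0],[[0.12,-0.04,5.55],0],[[0.12,-0.04,5.55],0]]' && python3 -m creep '[[[0,0,0],0],[[0,0,0],0],[[0,0,0],0],[[0,0,0],0]]' 0 && python3 -m creep '[[[0,0,-1],0],[[0,0,-3],0],[[0,0,-5],0],[[0,0,-6.5],0],[[0,0,-7],0],[[0,0,-7],0]]'
```

```text
t: 37.8
ee_pos: [0.561, 0.3385, 0.0122]
eef_rot: [-3.141, -0.001, 0.041]
contact_force: [0.7, -0.1, -1.5]
grip_width: 0.0358
grip_force: 25.0
t: 38.2
ee_pos: [0.5609, 0.3384, 0.0118]
eef_rot: [-3.141, -0.0, 0.041]
contact_force: [0.3, -0.0, -0.5]
grip_width: 0.0472
grip_force: 0.0
t: 38.8
ee_pos: [0.5618, 0.3388, 0.1888]
eef_rot: [-3.14, -0.004, 0.041]
contact_force: [0.5, 0.7, -0.6]
grip_width: 0.0471
grip_force: 0.0
```

```bash
python3 -m creep '[[[-5,-4,0],0],[[-5,-4,0],0],[[-5,-4,0],0],[[-5,-4,0],0],[[-5,-4,0],0],[[-5,-4,0],0],[[-5,-4,0],0],[[-5,-4,0],0]]' -1;python3 - <<'E'
from h import *
a=camera("top")["color"][100:320,150:515];b=camera("side")["color"][140:390,150:490]
A=cv2.resize(a,(790,476),interpolation=cv2.INTER_CUBIC);cv2.imwrite("pics/f1.png",A[...,::-1])
cv2.imwrite("pics/f2.png",cv2.resize(b,(790,581),interpolation=cv2.INTER_CUBIC)[...,::-1])
E
```

```text
t: 39.6
ee_pos: [0.4332, 0.4322, 0.1862]
eef_rot: [3.141, 0.0, 0.038]
contact_force: [-0.9, -0.2, 0.0]
grip_width: 0.0939
grip_force: 0.0
```

View pics/f1.png

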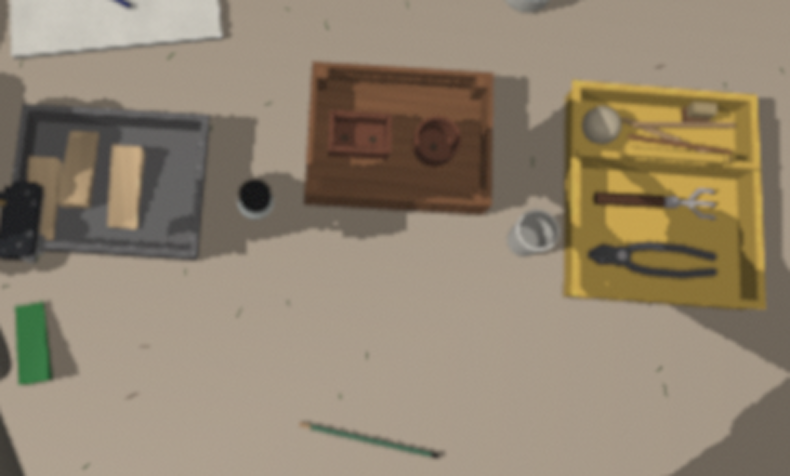

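All five things are in place: wedge (125,185) in the grey box, pots (360,135) and (436,140) upright in the crate, and rake (655,198) and cutter (652,260) in the near trough. The cup (535,232) and jar (255,197) have not moved.

```bash
python3 -c "
from station import *
print(finish_job())"
```

```text
the job is handed in; nothing more can be done
None
```

The job is handed in at about 40 s: cutter and rake in the near trough, both pots upright side by side in the crate, the wedge flat in the grey box, and the cup and jar left where they stood.

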